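Shut down the bench heater, heat first, fan last

TASK

Shut down the fan heater on the bench so that its elements cool properly: step the heat down by pressing the yellow boost rocker off, then the red main-heat rocker off, and only then the green fan rocker, each by its raised end until it is fully over. Closed fingertips pressed from above are all it takes: do not shove or lift the heater, leave its thermostat dial as it is set, and leave the caliper, glue gun stand and coaster where they lie. Finish clear of everything.

Things in the scene. Friction and masses are not known exactly. Their poses are not given: they have to be found in the camera images.
- heater: loose fan heater (about 2 kg), light grey box 200 deep (x), 270 wide (y), 150 mm high. Origin: centre of its underside, on the bench top; -x is its front, towards the robot; z up. On the flat top at x = -28 mm, along y: rockers centred at y = +83 (yellow), +36 (red), -11 (green), in black frames 2 mm proud; black thermostat dial at y = -83
- boost (a joint): the yellow rocker switch of the heater, boost heat (leftmost, +y end, of the row of three seen from the heater's front). It snaps over its middle (0): -0.18 rad = ON (as at the start: far end down, near end raised), +0.18 rad = OFF (near end pressed home, lying level). It tips about a pivot along the heater's y axis.
- main (a joint): the red rocker switch of the heater, main heat (middle of the row of three seen from the heater's front). It snaps over its middle (0): -0.18 rad = ON (as at the start: far end down, near end raised), +0.18 rad = OFF (near end pressed home, lying level). It tips about a pivot along the heater's y axis.
- fan (a joint): the green rocker switch of the heater, fan (rightmost, nearest the dial, of the row of three seen from the heater's front). It snaps over its middle (0): -0.18 rad = ON (as at the start: far end down, near end raised), +0.18 rad = OFF (near end pressed home, lying level). It tips about a pivot along the heater's y axis.
- boost_off_end (a point): where to press the yellow rocker: on the near (OFF) half of its face, mid-width, 10.5 mm along the face from the pivot towards the heater's front, 4.5 mm in from the rocker's end. Rides with the rocker: about 160 mm above the bench top when ON, 156 mm when OFF. The face is 22 mm wide, 30 mm long, in two flat halves; 3 to 5 N straight down tips it over and it snaps home by itself
- main_off_end (a point): where to press the red rocker: on the near (OFF) half of its face, mid-width, 10.5 mm along the face from the pivot towards the heater's front, 4.5 mm in from the rocker's end. Rides with the rocker: about 160 mm above the bench top when ON, 156 mm when OFF. The face is 22 mm wide, 30 mm long, in two flat halves; 3 to 5 N straight down tips it over and it snaps home by itself
- fan_off_end (a point): where to press the green rocker: on the near (OFF) half of its face, mid-width, 10.5 mm along the face from the pivot towards the heater's front, 4.5 mm in from the rocker's end. Rides with the rocker: about 160 mm above the bench top when ON, 156 mm when OFF. The face is 22 mm wide, 30 mm long, in two flat halves; 3 to 5 N straight down tips it over and it snaps home by itself
- thermostat_mark (a point): outer end of the white pointer line on the black thermostat dial (dial 42 mm across, top 15 mm above the heater's top; the mark 18 mm from its axis). The dial turns and stays; leave it
- caliper: loose stainless steel vernier caliper lying flat, 232 mm long (x), about 75 mm over the jaws (y), 10 mm thick; origin: underside, at the middle of the beam. Bystander
- glue_stand: loose empty glue gun stand of red plastic: drip tray 150 (x) by 84 mm (y) with a cradle up to 78 mm high; origin: centre of its underside. Bystander
- coaster: loose white ceramic coaster with a blue ring, 100 mm across, 8 mm thick; origin: centre of its underside. Bystander

How it is judged (in metres and radians):
On the way, in this order (a step that is already met when the one before it is completed fails the run):
1. the yellow boost rocker is off while main heat and fan are still on (value of joint boost above 0.1 rad and value of joint each of main, fan below -0.1 rad), for 0.2 s.
2. the red main-heat rocker is off too while the fan is still on (value of joint each of boost, main above 0.1 rad and value of joint fan below -0.1 rad), for 0.2 s.
3. the green fan rocker is off as well (value of joint each of boost, main, fan above 0.1 rad), for 0.2 s.
At the end, for the whole second after the job is handed in: all three rockers stand in their off position (each beyond +0.10 of 0.18 rad) and the heater stands level and still where it was, within 8 mm (all of step 3 and angle between heater's own z axis and vertical below 0.03 rad and distance of heater from where it was at the start of the episode below 0.008 m and linear speed of heater below 0.02 m/s); the robot touches nothing.
It fails at once if main heat switched off while the boost is still on (value of joint main above 0.05 rad and value of joint boost below 0 rad).
It fails at once if fan switched off while a heat rocker is still on (value of joint fan above 0.05 rad and value of joint any of boost, main below 0 rad).
It fails at once if heater shoved, tipped or lifted (8 mm) (distance of heater from where it was at the start of the episode above 0.008 m).
It fails at once if thermostat dial turned (its mark moved 10 mm) (distance of thermostat_mark from where it was at the start of the episode above 0.01 m).
It fails at once if a bystander moved, lifted or knocked (15 mm) (distance of any of caliper, glue_stand, coaster from where it was at the start of the episode above 0.015 m).
It also fails if it takes over 40 s, if anything falls off the work surface, if the arm or the gripper's body presses on something with over 40 N, if the wrist force passes 120 N, or if a joint passes its speed limit or range.

ROBOT

A 6-joint arm with a two-finger parallel gripper is mounted at the origin on the work surface. World frame = base frame: x ahead of the robot, y to its left, z up, the work surface at z = 0. Lengths are in mm, angles in rad, forces in N, time in s.
With the tool pointing down it reaches from about 350 to 775 mm from the base axis. Payload 7.3 kg.
Tool frame: the origin (TCP) lies midway between the tips of the shut fingers; the grasp point (between the pads) lies bot.tcp_to_grasp behind it (bot.tcp_to_grasp is the distance from the TCP to the grasp point, in mm); z points along the fingers, y is the direction in which the jaws open and shut (so a half turn about z gives the same grasp; the last joint's range is limited). The gripper opens to 92 mm and grips with 3 to 60 N. Pads are 19 mm wide; open, the fingers measure 130 mm over their backs; the gripper's body (75 mm by 190 mm) begins 47 mm behind the grasp point.
Start: joints at [1.094, 0.342, 1.524, -0, 1.275, -0.146], TCP at [170.506, 496.561, 226.741] pointing down, gripper open.
Joint ranges: [-2.53, 2.53], [-0.77, 2.02], [0.04, 2.7], [-1, 4.14], [0.28, 2.66], [-3.11, 3.11]. Speed limits (rad/s): [2.57, 2.57, 3.14, 3.14, 3.14, 3.14].

INTERFACE

Orientations are given as [roll, pitch, yaw] about the fixed x, y, z axes, in that order (R = Rz(yaw) Ry(pitch) Rx(roll)).
In Python, from plant import bot gives the robot as it stands.
- The arm moves only by the shell command python3 -m inch 'ROWS'. ROWS is JSON, one flat list of numbers, 7 for each row, row after row: the shift along the world's x, y, z in cm, then the turn, a rotation vector about the world's x, y, z in degrees, then the gripper command: -1 is shut, 1 is fully open, values between are in proportion. In form: [tx, ty, tz, ax, ay, az, fingers, tx, ty, tz, ax, ay, az, fingers, ...]. A call has exactly 5 rows; each row is the pose to reach, as a shift and turn from the pose measured when the call began; what a row does not reach only later rows make up. A row lasts 1/10 s, in which the tool goes at most 50 mm and 8.59 degrees, less where a joint would pass 70% of its speed; a pose out of reach is approached as far as the arm can. A call with a gripper value outside its range is refused whole. The fingers move at their own pace and stop on an object; the grip force is fixed at half the most. Time passes only in rows, so rows that repeat a pose let the fingers close, or fill a call up. It gives the time, the measured TCP pose, the force and the opening at its end, in the units of the state.
- bot.get_obs(): the state, without advancing time (a new reading comes with each control period).
- bot.capture(name): name is "scene" or "side" or "wrist"; returns the picture (420x560x3 uint8, red, green, blue); there is no depth.
- bot.calibration(name): a dict with "fx", "fy", "cx", "cy" (pixels), "cam_to_world" (4x4, takes a point from camera to world coordinates). Camera axes: x right, y down, z forward; pixel columns grow to the right and rows downward; lengths in mm; the calibration is good to about 2 mm. The wrist camera is an equidistant fisheye: a pixel r from the principal point sees the ray r / f radians off the axis. A picture is of the moment at which its call begins: read the wrist's pose just before it. calibration takes no time and is no camera call; for the wrist camera it gives the pose at the moment of the call.
- bot.close_job(): hands the job in, once; it reports no verdict.
The state is a dict: "time": time; "joint_positions": joint angles; "dq": joint speeds; "tau": joint torques, N m; "tool_pos": TCP position; "tcp_rot": TCP orientation; "contact_force": force on the tool from outside, world axes, zero at the start; "moment": the same for the moment, N m; "grip_width": finger opening in mm.
Only numpy, scipy, OpenCV 4.12 (cv2) and the standard library are available. Lean on these libraries where they do the work, as an engineer would, in place of code of your own. Each camera call takes 0.05 s, during which the arm holds its last target.

## Working session

There is one attempt and no reset: what is moved stays moved. The work goes in short steps, Python scripts to look and compute and a shell command to move; the robot and the scene stay as the last step left them, time stands still between calls to the robot, and variables do not carry over. Pictures are saved under pics/ and viewed, and the job is handed in when it is done.

```bash
mkdir -p pics; ls; python3 - <<'E'
from plant import bot
import cv2
for n in ["scene","side","wrist"]:
    c=bot.calibration(n); print(n,c)
    cv2.imwrite(f"pics/{n}0.png",bot.capture(n)[:,:,::-1])
o=bot.get_obs();print(o, bot.tcp_to_grasp)
E
```

```text
pics
scene {'fx': 410.5770678995379, 'fy': 410.5770678995379, 'cx': 277.53623944002663, 'cy': 205.2901753065533, 'cam_to_world': array([[-1.33598371e-02,  5.11579178e-01, -8.59132271e-01,
         1.42637573e+03],
       [ 9.99664801e-01, -1.22224658e-02, -2.28231654e-02,
         6.89973754e+01],
       [-2.21765710e-02, -8.59149205e-01, -5.11244407e-01,
         6.76417261e+02],
       [ 0.00000000e+00,  0.00000000e+00,  0.00000000e+00,
         1.00000000e+00]])}
side {'fx': 404.92384726547795, 'fy': 404.92384726547795, 'cx': 280.75427642149384, 'cy': 210.92391770575438, 'cam_to_world': array([[-9.86492492e-01, -9.11630981e-02,  1.36095013e-01,
         4.01760527e+02],
       [-1.62848444e-01,  6.35526422e-01, -7.54709581e-01,
         7.69124110e+02],
       [-1.76903131e-02, -7.66678196e-01, -6.41787812e-01,
         7.52614559e+02],
       [ 0.00000000e+00,  0.00000000e+00,  0.00000000e+00,
         1.00000000e+00]])}
wrist {'fx': 325.19226210127806, 'fy': 325.19226210127806, 'cx': 271.911838431454, 'cy': 209.71656630023384, 'cam_to_world': array([[ 3.24057802e-01,  9.15491424
[... 277 characters left out ...]

         1.00000000e+00]])}
{'time': 0.15, 'joint_positions': array([ 1.09403786e+00,  3.42527995e-01,  1.52476282e+00, -1.51941093e-05,
        1.27537012e+00, -1.45988392e-01]), 'dq': array([ 0.0005842 , -0.00233572, -0.00098904, -0.00076494,  0.00019634,
        0.00169394]), 'tau': array([ 1.34862410e-03, -4.31469190e+01, -2.44352818e+01,  7.18989945e-02,
        5.35474531e-02, -4.63064202e-05]), 'tool_pos': array([170.35237663, 496.2966034 , 226.23474595]), 'tcp_rot': array([-3.14053363e+00, -1.41025961e-04,  2.81082694e+00]), 'contact_force': array([ 0.42753025, -0.19315996,  0.22044628]), 'moment': array([-0.01827294, -0.01891496,  0.00429858]), 'grip_width': 91.50565754564202} 18.8
```

View pics/scene0.png

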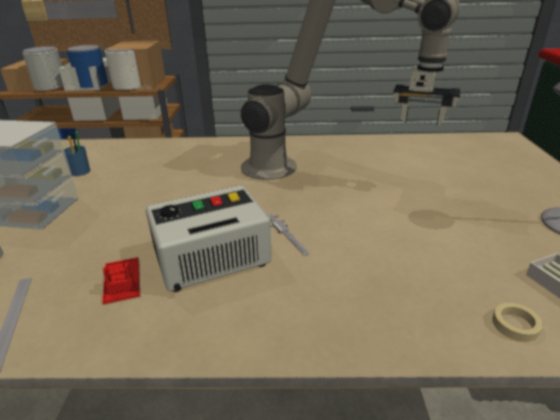

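View pics/side0.png

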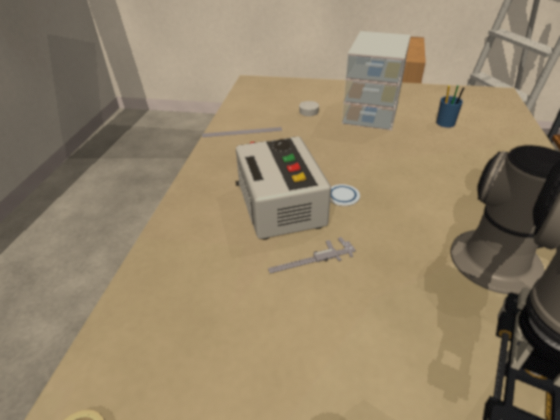

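View pics/wrist0.png

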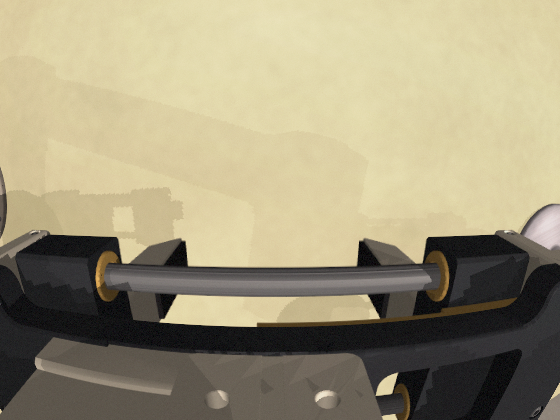

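The scene picture shows the heater with the rockers at about green (198,204), red (216,201) and yellow (234,197). In the side picture they are at green (289,158), red (294,168) and yellow (299,177). The wrist view shows only bench. Next I segment the colours and triangulate.

```bash
cat > h.py <<'E'
import numpy as np, cv2
def ray(c,u,v):
    T=np.array(c["cam_to_world"]); d=T[:3,:3]@np.array([(u-c["cx"])/c["fx"],(v-c["cy"])/c["fy"],1]); return T[:3,3],d/np.linalg.norm(d)
def onz(c,u,v,z):
    o,d=ray(c,u,v); return o+d*(z-o[2])/d[2]
def tri(rs):
    A=np.zeros((3,3));b=np.zeros(3)
    for o,d in rs:
        P=np.eye(3)-np.outer(d,d);A+=P;b+=P@o
    x=np.linalg.solve(A,b); return x,[float(np.linalg.norm((np.eye(3)-np.outer(d,d))@(x-o))) for o,d in rs]
def segs(img,roi):
    hsv=cv2.cvtColor(img,cv2.COLOR_RGB2HSV); x0,y0,x1,y1=roi; out={}
    for n,(lo,hi) in dict(yellow=(20,34),red=(-6,6),green=(45,85)).items():
        h=hsv[...,0].astype(int); 
        if lo<0: h=np.where(h>90,h-180,h)
        m=((h>=lo)&(h<=hi)&(hsv[...,1]>150)&(hsv[...,2]>70)).astype(np.uint8)
        k=np.zeros_like(m);k[y0:y1,x0:x1]=m[y0:y1,x0:x1]
        nn,l,s,c=cv2.connectedComponentsWithStats(k)
        if nn>1:
            i=1+np.argmax(s[1:,4]); out[n]=(c[i],s[i])
    return out
E
python3 - <<'E'
from plant import bot
from h import *
ims={n:cv2.imread(f"pics/{n}0.png")[:,:,::-1].copy() for n in("scene","side")}
C={n:bot.calibration(n) for n in ims}
S={"scene":segs(ims["scene"],(140,180,260,225)),"side":segs(ims["side"],(260,145,320,190))}
for k in("yellow","red","green"):
    for n in ims: print(k,n,S[n][k], onz(C[n],*S[n][k][0],157).round(1))
    print(tri([ray(C[n],*S[n][k][0]) for n in ims]))
cv2.imwrite("pics/sc1.png",cv2.resize(ims["scene"][180:300,90:320,::-1],None,fx=3.4,fy=3.4,interpolation=cv2.INTER_CUBIC))
cv2.imwrite("pics/si1.png",cv2.resize(ims["side"][130:280,220:380,::-1],None,fx=4,fy=4,interpolation=cv2.INTER_CUBIC))
E
```

```text
yellow scene (array([233.48863636, 196.89772727]), array([228, 192,  12,  10,  88], dtype=int32)) [508.5 -68.3 157. ]
yellow side (array([298.67, 177.07]), array([292, 172,  14,  10, 100], dtype=int32)) [504.8 -70.1 157. ]
(array([505.17799939, -69.3560124 , 156.18016484]), [1.1547300602126243, 1.1547300602124995])
red scene (array([216.        , 200.84782609]), array([210, 196,  13,  10,  92], dtype=int32)) [ 527.7 -110.7  157. ]
red side (array([293.3956044 , 167.23076923]), array([287, 163,  14,   9,  91], dtype=int32)) [ 524.3 -112.5  157. ]
(array([ 524.64420947, -111.86395971,  156.23260674]), [1.0738333784742469, 1.0738333784742837])
green scene (array([197.45454545, 204.4       ]), array([193, 201,  11,   9,  55], dtype=int32)) [ 544.4 -155.   157. ]Traceback (most recent call last):
  File "<stdin>", line 7, in <module>
KeyError: 'green'
```

```bash
python3 -m inch '[2.2,-3.8,1,0,0,7,-1, 4.4,-7.6,2,0,0,15,-1, 6.6,-11.4,3,0,0,22,-1, 8.8,-15.2,4,0,0,30,-1, 11,-19,5,0,0,37,-1]'
```

```text
time: 0.65
tool_pos: [278.7, 308.8, 275.4]
tcp_rot: [-3.14, -0.0, -2.834]
contact_force: [0.9, -0.1, -0.4]
grip_width: 56.4
```

```bash
python3 - <<'E'
import cv2
a=cv2.imread("pics/scene0.png");b=cv2.imread("pics/side0.png")
cv2.imwrite("pics/sc1.png",cv2.resize(a[180:300,90:320],None,fx=3.4,fy=3.4,interpolation=cv2.INTER_CUBIC))
cv2.imwrite("pics/si1.png",cv2.resize(b[130:280,220:380],None,fx=4,fy=4,interpolation=cv2.INTER_CUBIC))
E
```

```text
(no output)
```

View pics/si1.png

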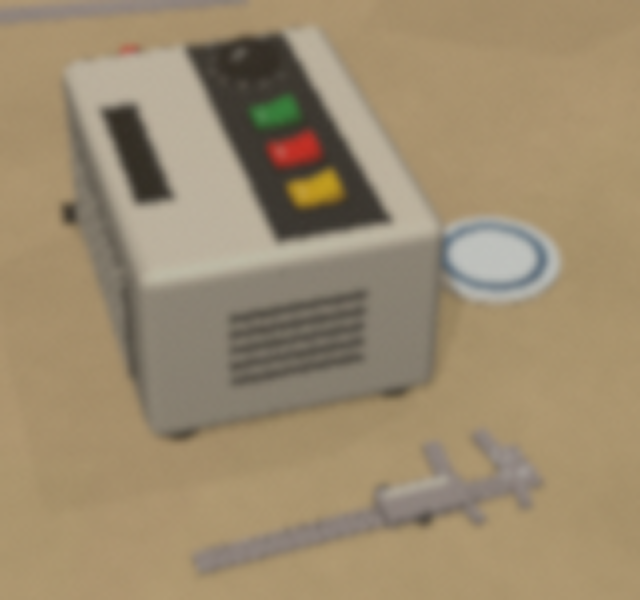

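The enlarged side picture agrees with the layout: yellow, red, green and dial in a row, with the coaster by the front and the caliper near the yellow end. I continue over the heater.

```bash
python3 -m inch '[2.2,-3.9,0.5,0,0,2,-1, 4.4,-7.8,1,0,0,4,-1, 6.6,-11.7,1,0,0,6,-1, 8.8,-15.6,1,0,0,7,-1, 11,-19.5,1,0,0,7,-1]' && python3 -m inch '[2.2,-3.9,0,0,0,0,-1, 4.4,-7.8,0,0,0,0,-1, 6.6,-11.7,0,0,0,0,-1, 8.8,-15.6,0,0,0,0,-1, 9.5,-18.5,0,0,0,0,-1]'; python3 - <<'E'
from plant import bot
from h import *
import pickle
for i in range(1):
    c=bot.calibration("wrist"); im=bot.capture("wrist"); pickle.dump((c,im),open("w1.pkl","wb")); cv2.imwrite("pics/w1.png",im[:,:,::-1])
s=bot.capture("side");cv2.imwrite("pics/side1.png",s[:,:,::-1]); o=bot.get_obs();print(o["time"],o["tool_pos"],o["tcp_rot"],o["dq"].round(3),o["grip_width"])
E
```

```text
time: 1.15
tool_pos: [389.1, 112.0, 285.5]
tcp_rot: [-3.14, 0.0, -2.711]
contact_force: [0.7, 0.3, 0.8]
grip_width: 16.0
time: 1.65
tool_pos: [485.3, -75.6, 284.9]
tcp_rot: [-3.14, -0.0, -2.712]
contact_force: [0.5, -0.3, 0.7]
grip_width: 0.3
1.75 [484.70819286 -76.28726349 284.60037404] [-3.14037521e+00 -1.39379479e-03 -2.71503574e+00] [ 0.061 -0.036  0.042  0.03   0.013  0.052] 0.26561054086746216
```

View pics/w1.png

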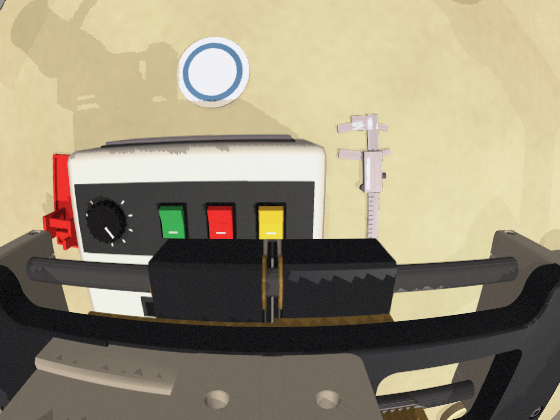

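The wrist picture shows the rockers at green (172,222), red (221,222) and yellow (271,222), with raised ends up and robot-side. The dial is at (106,222) and the shut fingers are at column 272. Next I measure the rocker corners.

```bash
python3 - <<'E'
from h import *
import pickle
c,im=pickle.load(open("w1.pkl","rb"))
T=np.array(c["cam_to_world"])
def wr(u,v,z):
    d=np.array([u-c["cx"],v-c["cy"]]);r=np.hypot(*d);th=r/c["fx"]
    k=np.array([*(d/r*np.sin(th)),np.cos(th)]);k=T[:3,:3]@k
    return T[:3,3]+k*(z-T[2,3])/k[2]
hsv=cv2.cvtColor(im,cv2.COLOR_RGB2HSV)
s=segs(im,(140,190,300,238))
a=np.deg2rad(24.6);X=np.array([np.cos(a),np.sin(a)]);Y=np.array([-X[1],X[0]])
P={}
for k,(ce,st) in s.items():
    x,y,w,h,A=st; e=wr(x+w/2-.5,y,161.5); e2=wr(x+w/2-.5,y+h-1,153)
    L=wr(x,y,161.5);R=wr(x+w-1,y,161.5)
    P[k]=e[:2]
    print(k,st,"near end mid",e.round(1),"far vis",e2.round(1),"width",np.linalg.norm(R-L).round(1),"pivot est",(e[:2]+14*X).round(1),"press(12mm)",(e[:2]+3*X).round(1))
d=P["yellow"]-P["green"];print(np.linalg.norm(d),np.degrees(np.arctan2(-d[0],d[1])))
cv2.imwrite("pics/w1z.png",cv2.resize(im[150:260,60:340,::-1],None,fx=2.8,fy=2.8,interpolation=cv2.INTER_CUBIC))
E
```

```text
yellow [258 206  26  32 780] near end mid [487.8 -75.8 161.5] far vis [517.2 -62.4 153. ] width 22.3 pivot est [500.5 -70. ] press(12mm) [490.5 -74.5]
red [207 206  26  32 769] near end mid [ 506.9 -117.5  161.5] far vis [ 537.7 -106.5  153. ] width 22.9 pivot est [ 519.7 -111.7] press(12mm) [ 509.7 -116.3]
green [159 206  26  32 690] near end mid [ 525.8 -158.8  161.5] far vis [ 558.4 -150.   153. ] width 24.6 pivot est [ 538.5 -153. ] press(12mm) [ 528.5 -157.6]
91.31458889039196 24.58343111936779
```

View pics/w1z.png

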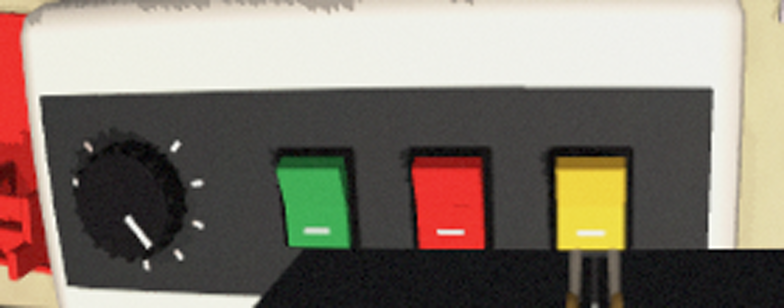

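```bash
python3 -m inch '[0.8,0.2,-3,0,0,0.2,-1, 0.8,0.2,-6,0,0,0.2,-1, 0.8,0.2,-9,0,0,0.2,-1, 0.8,0.2,-11,0,0,0.2,-1, 0.8,0.2,-11,0,0,0.2,-1]'; python3 - <<'E'
from plant import bot
from h import *
im=bot.capture("wrist"); cv2.imwrite("pics/w2.png",im[:,:,::-1])
s=bot.capture("side");cv2.imwrite("pics/side2.png",cv2.resize(s[110:260,200:400,::-1],None,fx=4,fy=4,interpolation=cv2.INTER_CUBIC)); o=bot.get_obs();print(o["time"],o["tool_pos"],o["tcp_rot"],o["contact_force"])
E
```

```text
time: 2.25
tool_pos: [490.7, -72.9, 172.1]
tcp_rot: [3.138, -0.006, -2.711]
contact_force: [-0.8, -0.3, 0.5]
grip_width: 0.4
2.35 [492.7825712  -73.72711414 175.14544908] [-3.14050820e+00 -1.27033458e-03 -2.71101808e+00] [ 0.18864566 -0.18570299  0.65550091]
```

View pics/w2.png

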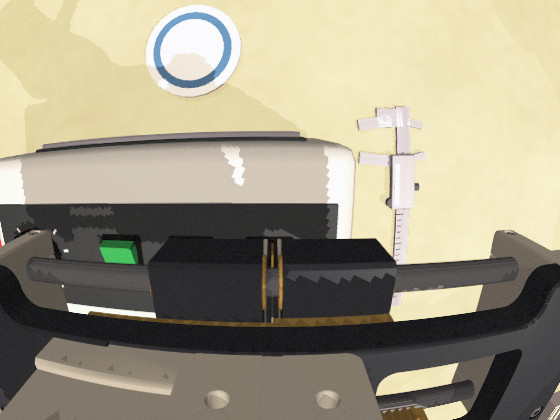

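View pics/side2.png

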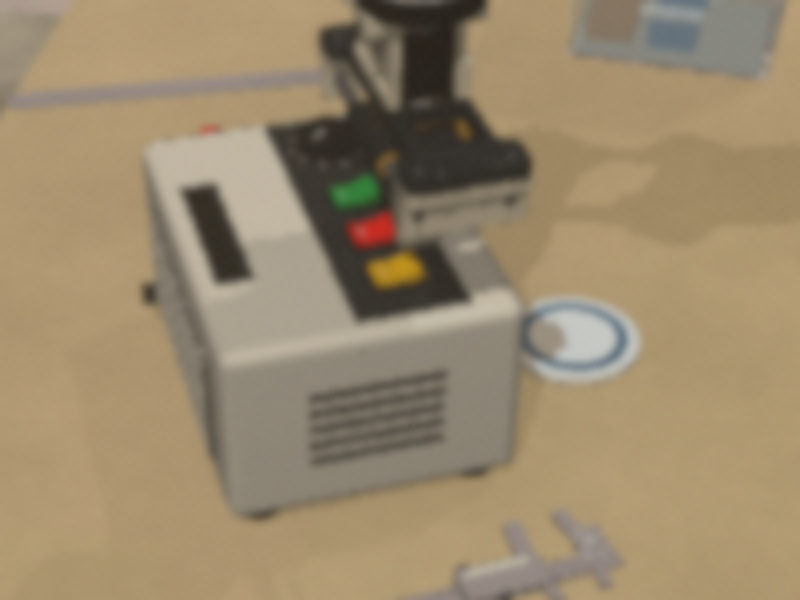

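```bash
python3 - <<'E'
from plant import bot
from h import *
c=bot.calibration("side");T=np.linalg.inv(np.array(c["cam_to_world"]))
def pj(p):
    q=T[:3,:3]@np.array(p)+T[:3,3];u=c["fx"]*q[0]/q[2]+c["cx"];v=c["fy"]*q[1]/q[2]+c["cy"];return round((u-200)*4),round((v-110)*4)
for p in [(493,-74,175),(493,-74,194),(493,-74,241),(493,-74,260),(504,-69,157)]: print(p,pj(p))
s=bot.capture("side");cv2.imwrite("pics/side3.png",s[:,:,::-1]);s=bot.capture("scene");cv2.imwrite("pics/sc3.png",cv2.resize(s[100:300,90:340,::-1],None,fx=3,fy=3,interpolation=cv2.INTER_CUBIC)); o=bot.get_obs();print(o["time"],o["tool_pos"])
E
```

```text
(493, -74, 175) (414, 243)
(493, -74, 194) (415, 217)
(493, -74, 241) (416, 152)
(493, -74, 260) (417, 124)
(504, -69, 157) (396, 269)
2.45 [493.44270518 -74.1436111  176.01536859]
```

View pics/side3.png

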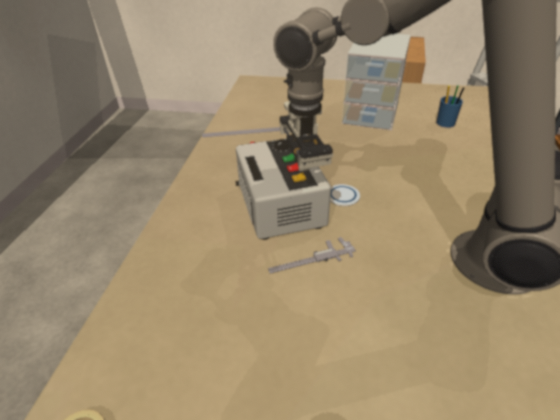

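View pics/sc3.png

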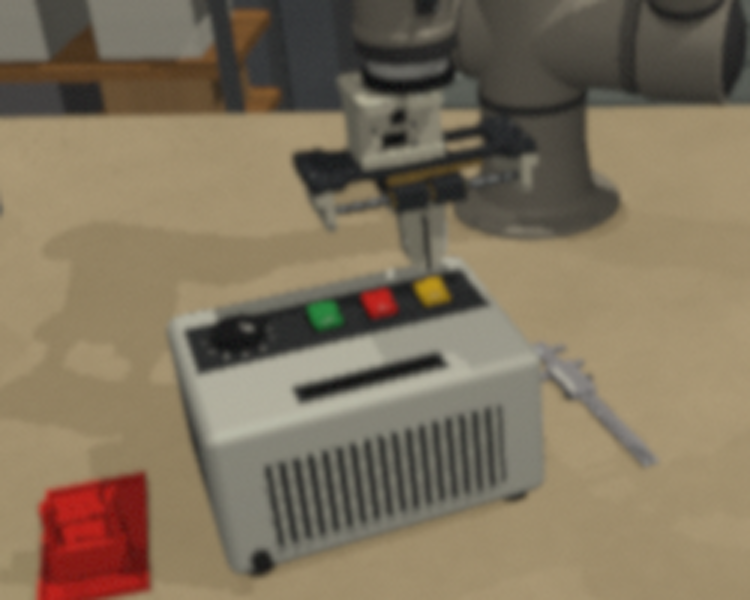

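Scene picture: the fingertips at (430,268) are behind and in line with the yellow rocker (432,292). The projected TCP agrees with this. I descend gently.

```bash
python3 -m inch '[0,0,-0.5,0,0,0,-1, 0,0,-1.0,0,0,0,-1, 0,0,-1.3,0,0,0,-1, 0,0,-1.5,0,0,0,-1, 0,0,-1.6,0,0,0,-1]'; python3 -m inch '[0,0,-0.1,0,0,0,-1, 0,0,-0.2,0,0,0,-1, 0,0,-0.3,0,0,0,-1, 0,0,-0.3,0,0,0,-1, 0,0,-0.3,0,0,0,-1]'
```

```text
time: 2.95
tool_pos: [493.0, -74.3, 160.1]
tcp_rot: [-3.139, -0.0, -2.711]
contact_force: [-3.1, -1.2, 5.6]
grip_width: 0.7
time: 3.45
tool_pos: [493.1, -74.2, 157.0]
tcp_rot: [-3.139, -0.0, -2.711]
contact_force: [0.6, 0.4, -0.9]
grip_width: 0.2
```

```bash
python3 -m inch '[0,0,-0.1,0,0,0,-1, 0,0,-0.15,0,0,0,-1, 0,0,-0.15,0,0,0,-1, 0,0,-0.15,0,0,0,-1, 0,0,-0.15,0,0,0,-1]'; python3 -m inch '[0,0,0.8,0,0,0,-1, 0,0,2,0,0,0,-1, 0,0,3,0,0,0,-1, 0,0,3.5,0,0,0,-1, 0,0,3.5,0,0,0,-1]'; python3 - <<'E'
from plant import bot
from h import *
s=bot.capture("scene");cv2.imwrite("pics/sc4.png",cv2.resize(s[160:240,130:270,::-1],None,fx=5.5,fy=5.5,interpolation=cv2.INTER_CUBIC))
s=bot.capture("side");cv2.imwrite("pics/si4.png",cv2.resize(s[130:240,230:350,::-1],None,fx=5,fy=5,interpolation=cv2.INTER_CUBIC)); o=bot.get_obs();print(o["time"],o["tool_pos"])
E
```

```text
time: 3.95
tool_pos: [493.3, -74.2, 156.1]
tcp_rot: [-3.139, 0.0, -2.711]
contact_force: [-1.8, -0.1, 5.7]
grip_width: 0.1
time: 4.45
tool_pos: [493.7, -74.4, 192.0]
tcp_rot: [-3.137, 0.002, -2.711]
contact_force: [-0.2, -0.6, -0.5]
grip_width: 0.6
4.55 [493.15645233 -74.20550364 190.91770178]
```

View pics/sc4.png

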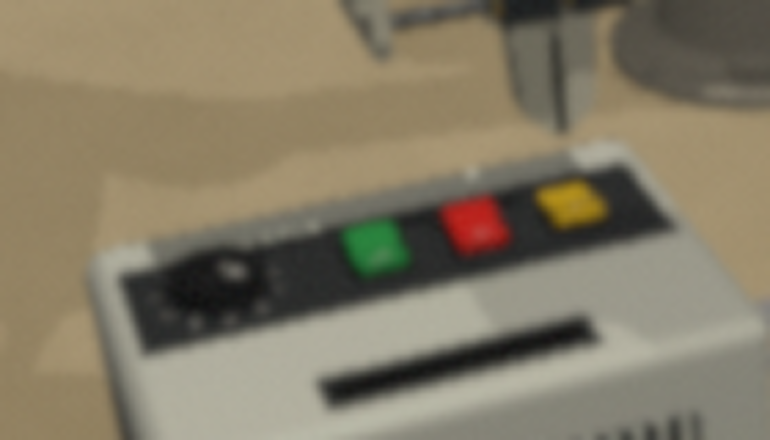

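View pics/si4.png

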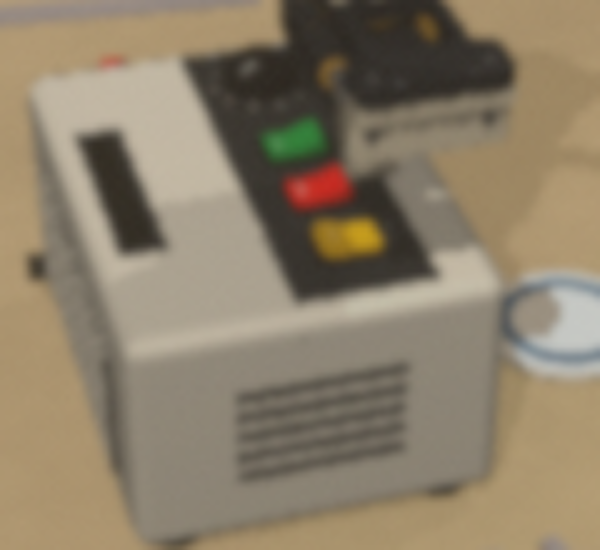

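Yellow now has its far half raised with a visible crease (572,205), unlike red (477,225) and green (377,248), so boost is off. I go to red.

```bash
python3 -m inch '[0.6,-1.4,0,0,0,0,-1, 1.3,-2.8,0,0,0,0,-1, 1.95,-4.25,0,0,0,0,-1, 1.95,-4.25,-0.7,0,0,0,-1, 1.95,-4.25,-1.5,0,0,0,-1]'; python3 -m inch '[0,0,0,0,0,0,-1, 0,0,0,0,0,0,-1, 0,0,0,0,0,0,-1, 0,0,0,0,0,0,-1, 0,0,0,0,0,0,-1]'; python3 - <<'E'
from plant import bot
from h import *
s=bot.capture("scene");cv2.imwrite("pics/sc5.png",cv2.resize(s[160:240,130:270,::-1],None,fx=5.5,fy=5.5,interpolation=cv2.INTER_CUBIC))
o=bot.get_obs();print(o["time"],o["tool_pos"])
E
```

```text
time: 5.05
tool_pos: [512.6, -117.3, 175.0]
tcp_rot: [-3.139, -0.0, -2.713]
contact_force: [-0.1, 0.1, 0.2]
grip_width: 0.1
time: 5.55
tool_pos: [512.7, -117.2, 175.3]
tcp_rot: [-3.139, 0.0, -2.712]
contact_force: [1.0, -0.2, 0.8]
grip_width: 0.2
5.6 [ 512.71387916 -117.22119315  175.28268505]
```

View pics/sc5.png

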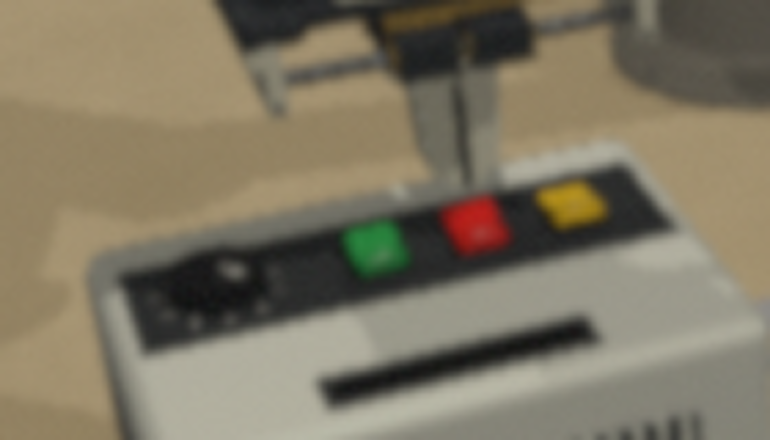

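The fingertips at (465,185) are in line behind red (477,225), so I press it.

```bash
python3 -m inch '[0,0,-0.5,0,0,0,-1, 0,0,-1.0,0,0,0,-1, 0,0,-1.3,0,0,0,-1, 0,0,-1.5,0,0,0,-1, 0,0,-1.6,0,0,0,-1]'; python3 -m inch '[0,0,-0.1,0,0,0,-1, 0,0,-0.2,0,0,0,-1, 0,0,-0.3,0,0,0,-1, 0,0,-0.35,0,0,0,-1, 0,0,-0.35,0,0,0,-1]';python3 -m inch '[0,0,0.8,0,0,0,-1, 0,0,2,0,0,0,-1, 0,0,3,0,0,0,-1, 0,0,3.5,0,0,0,-1, 0,0,3.5,0,0,0,-1]'; python3 - <<'E'
from plant import bot
from h import *
s=bot.capture("scene");cv2.imwrite("pics/sc6.png",cv2.resize(s[160:240,130:270,::-1],None,fx=5.5,fy=5.5,interpolation=cv2.INTER_CUBIC))
o=bot.get_obs();print(o["time"],o["tool_pos"])
E
```

```text
time: 6.1
tool_pos: [512.4, -117.4, 159.2]
tcp_rot: [-3.139, -0.001, -2.712]
contact_force: [-1.0, -0.1, 2.1]
grip_width: 0.9
time: 6.6
tool_pos: [512.5, -117.3, 156.1]
tcp_rot: [-3.139, -0.0, -2.712]
contact_force: [-0.6, 1.6, 4.6]
grip_width: 0.4
time: 7.1
tool_pos: [513.0, -117.5, 192.3]
tcp_rot: [-3.137, 0.001, -2.712]
contact_force: [-0.4, 0.3, -0.5]
grip_width: 0.5
7.15 [ 512.6623031  -117.39986457  191.58276793]
```

View pics/sc6.png

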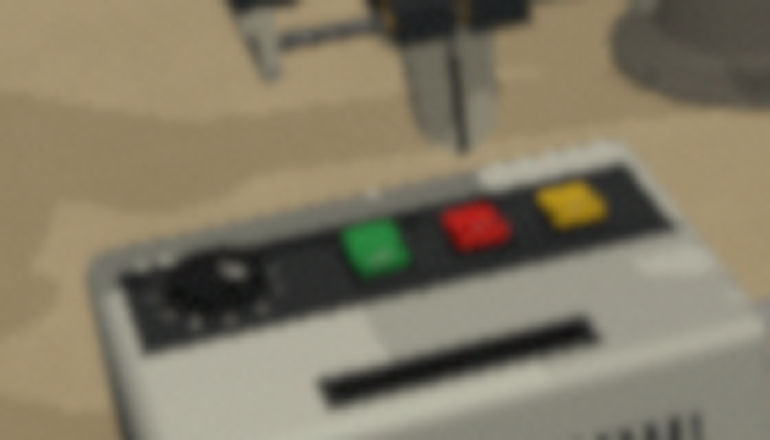

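Red (477,225) now shows the same crease as yellow, so main is off. Green is still on, so it's next.

```bash
python3 -m inch '[0.6,-1.4,0,0,0,0,-1, 1.3,-2.8,0,0,0,0,-1, 1.95,-4.2,0,0,0,0,-1, 1.95,-4.2,-0.8,0,0,0,-1, 1.95,-4.2,-1.6,0,0,0,-1]'; python3 -m inch '[0,0,0,0,0,0,-1, 0,0,0,0,0,0,-1, 0,0,-0.5,0,0,0,-1, 0,0,-1,0,0,0,-1, 0,0,-1.2,0,0,0,-1]';  python3 - <<'E'
from plant import bot
from h import *
s=bot.capture("scene");cv2.imwrite("pics/sc7.png",cv2.resize(s[160:240,130:270,::-1],None,fx=5.5,fy=5.5,interpolation=cv2.INTER_CUBIC))
o=bot.get_obs();print(o["time"],o["tool_pos"])
E
```

```text
time: 7.65
tool_pos: [532.0, -159.9, 174.4]
tcp_rot: [-3.139, -0.0, -2.713]
contact_force: [-0.3, -0.7, -1.3]
grip_width: 0.7
time: 8.15
tool_pos: [531.8, -159.6, 161.9]
tcp_rot: [-3.139, -0.001, -2.713]
contact_force: [0.4, 0.1, 0.2]
grip_width: 0.3
8.2 [ 531.67475833 -159.66284091  161.71423065]
```

View pics/sc7.png

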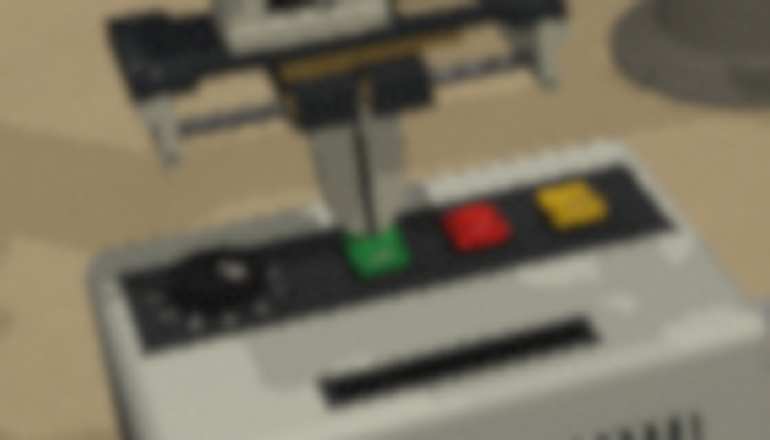

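The tips at (368,235) are on the near end of green (377,252), clear of red and the dial. I press, lift and move away.

```bash
python3 -m inch '[0,0,-0.1,0,0,0,-1, 0,0,-0.25,0,0,0,-1, 0,0,-0.4,0,0,0,-1, 0,0,-0.55,0,0,0,-1, 0,0,-0.6,0,0,0,-1]'; python3 -m inch '[0,0,0,0,0,0,-1, 0,0,0.8,0,0,0,-1, 0,0,2,0,0,0,-1, 0,0,4,0,0,0,-1, 0,0,6,0,0,0,-1]'; python3 -m inch '[0,0,3,0,0,0,-1, -1,0.5,6,0,0,0,-1, -3,1.5,8,0,0,0,-1, -5,3,8,0,0,0,-1, -5,3,8,0,0,0,-1]'; python3 - <<'E'
from plant import bot
from h import *
s=bot.capture("scene");cv2.imwrite("pics/sc8.png",cv2.resize(s[160:240,130:270,::-1],None,fx=5.5,fy=5.5,interpolation=cv2.INTER_CUBIC))
cv2.imwrite("pics/sc8f.png",s[:,:,::-1])
w=bot.capture("wrist");cv2.imwrite("pics/w8.png",w[:,:,::-1])
o=bot.get_obs();print(o["time"],o["tool_pos"])
a=cv2.imread("pics/scene0.png").astype(int);d=np.abs(a-s[:,:,::-1]).max(2)
cv2.imwrite("pics/d8.png",np.clip(d*3,0,255).astype(np.uint8))
E
```

```text
time: 8.7
tool_pos: [531.8, -159.6, 156.1]
tcp_rot: [-3.139, -0.0, -2.713]
contact_force: [-0.7, 1.1, 7.1]
grip_width: 0.3
time: 9.2
tool_pos: [532.0, -159.6, 217.5]
tcp_rot: [-3.139, 0.0, -2.713]
contact_force: [-0.9, 0.4, -0.1]
grip_width: 0.4
time: 9.7
tool_pos: [480.7, -128.3, 299.7]
tcp_rot: [-3.138, 0.002, -2.712]
contact_force: [0.6, 0.2, 0.3]
grip_width: 0.3
9.8 [ 482.14487876 -129.61321657  298.52200218]
```

View pics/sc8.png

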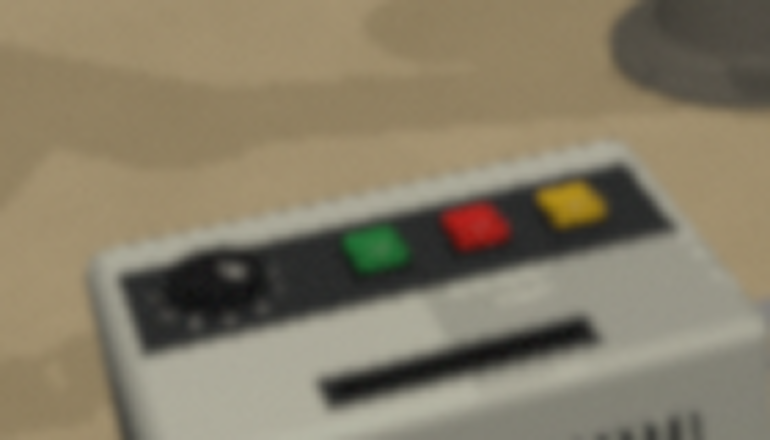

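View pics/w8.png

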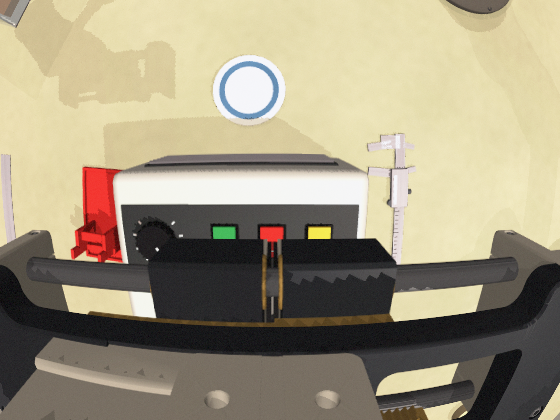

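View pics/d8.png

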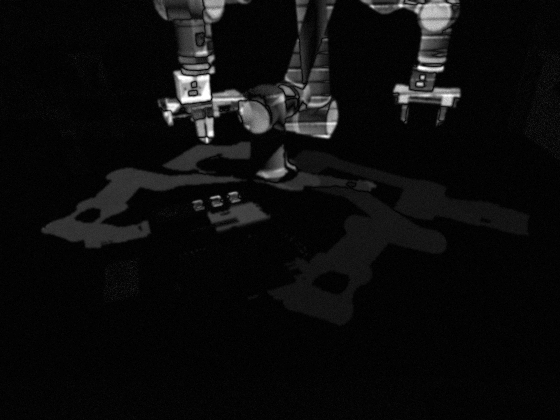

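All three rockers look alike in the wrist view (tops level at row 226, front bands gone). The difference picture shows changes only in the rockers, the arm and its shadows, with no heater or bystander edges. I hand in.

```bash
python3 -c "
from plant import bot
o=bot.get_obs();print(o['time'],o['tool_pos'],o['contact_force'],abs(o['dq']).max());bot.close_job()"
```

```text
9.8 [ 482.14487876 -129.61321657  298.52200218] [ 0.83296292 -0.02719185 -0.14019393] 0.031050366963157664
the job is handed in; nothing more can be done
```

I pressed the yellow boost rocker off, then the red main-heat rocker, then the green fan rocker, each from above with shut fingertips. I handed the job in at 9.8 s; it reports no verdict, so the result below rests on my own checks.

- **Rockers:** Pressing each one, I read 5 to 7 N with the tip down at 156 mm, the stated height of the pressed end when off. Pictures after each press showed that rocker over, and the ones still to come unchanged. The change on green was hard to see in the scene view. It does match the other two in the last wrist view.
- **Heater, dial and bystanders:** A before-and-after difference of the scene picture showed no shift of the heater, dial, caliper or glue gun stand. The coaster is hidden behind the heater in that view, and in the wrist and side pictures it showed no visible shift.
- **Arm:** It finished about 150 mm above the heater's top, touching nothing, with the wrist force near zero.
- **Disagreement:** My first wrist-camera estimate of the rocker positions was about 4 mm nearer the front than the two-camera one, because it had counted the rockers' front faces. Corrected, the two agreed within about 2 mm.

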